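# Hang the cleaning basket on the balanced dipping arm

## Robot

A 6-joint arm with a two-finger parallel gripper is mounted at the origin on the work surface. World frame = base frame: x ahead of the robot, y to its left, z up, the work surface at z = 0. Lengths are in mm, angles in rad, forces in N, time in s.
With the tool pointing down it reaches from about 350 to 775 mm from the base axis. Payload 7.3 kg.
Tool frame: the origin (TCP) lies on the centre line of the jaws, within the pads' length; the fingertips stand 22 mm ahead of it and the grasp point (between the pads) lies 3 mm ahead of it; z points along the fingers, y is the direction in which the jaws open and shut (so a half turn about z gives the same grasp; the last joint's range is limited). The gripper opens to 92 mm and grips with 3 to 60 N. Pads are 19 mm wide; open, the fingers measure 130 mm over their backs; the gripper's body (75 mm by 190 mm) begins 47 mm behind the grasp point.
Start: joints at [-1.309, 0.342, 1.524, -0, 1.275, -0.146], TCP at [208.234, -481.959, 217.641] pointing down, gripper open.
Joint ranges: [-2.53, 2.53], [-0.77, 2.02], [0.04, 2.7], [-1, 4.14], [0.28, 2.66], [-3.11, 3.11]. Speed limits (rad/s): [2.57, 2.57, 3.14, 3.14, 3.14, 3.14].

## Interface

Orientations are given as [roll, pitch, yaw] about the fixed x, y, z axes, in that order (R = Rz(yaw) Ry(pitch) Rx(roll)).
In Python, from plant import get_obs, capture, close_job gives the robot as it stands.
- The arm moves only by the tool carry_out, never from a script. Its arguments are lists of equal length, an entry for each row: "xyz": the shift along the tool's x, y, z scaled (see below), a list of three; "dr": the turn, a rotation vector about the tool's x, y, z scaled (see below), a list of three. A call has 1 to 8 rows; each row shifts and turns the commanded pose from where the row before left it, along the tool's axes as they then stand; what a row does not reach is not made up. The controller multiplies each number of a shift by 0.06 m and each number of a turn by 8 degrees. A row lasts 1/8 s, in which the tool goes at most 62.5 mm and 10.7 degrees, less where a joint would pass 70% of its speed; a pose out of reach is approached as far as the arm can. A call with a number of a shift or a turn outside -1 to 1 is refused whole. A call with a gripper value outside its range is refused whole. "gripper" is the gripper's target within -1 to 1 (fully open at 1, half-way at 0, shut at -1), set as the call begins (left out, the last holds). The fingers move at their own pace and stop on an object; the grip force is fixed at half the most. Time passes only in rows, so rows that do not move let the fingers close. It gives the time, the measured TCP pose, the force and the opening at its end, in the units of the state.
- get_obs(): the state, without advancing time (a new reading comes with each control period).
- capture(name): name is "scene" or "top"; returns a dict with "image" (420x560x3 uint8, blue, green, red), "fx", "fy", "cx", "cy" (pixels), "pose" (4x4, takes a point from camera to world coordinates). Camera axes: x right, y up, looking along -z (the intrinsics and any distortion apply to the point x, -y, -z); pixel columns grow to the right and rows downward; lengths in mm; the calibration is good to about 2 mm. A picture is of the moment at which its call begins. There is no depth.
- close_job(): hands the job in, once; it reports no verdict.
The state is a dict: "time": time; "joint_positions": joint angles; "dq": joint speeds; "tau": joint torques, N m; "tool_pos": TCP position; "tcp_rot": TCP orientation; "contact_force": force on the tool from outside, world axes, zero at the start; "moment": the same for the moment, N m; "grip_width": finger opening in mm.
Only numpy, scipy, OpenCV 4.12 (cv2) and the standard library are available. Lean on these libraries where they do the work, as an engineer would, in place of code of your own. Each camera call takes 0.05 s, during which the arm holds its last target.

## Task

Hang the wire basket on the spring-balanced arm of the cleaning bath: carry it by its blue grip, lay its bar in the orange saddle at the arm's end and let the arm sink gently under the weight until the basket is down in the tank. Keep hold until the arm carries the basket and has settled, then let go and leave the basket hanging still, the plaster cast still in it. Do not let the arm drop or spring up, and leave the other things on the bench where they are.

Things in the scene. Friction and masses are not known exactly. Their poses are not given: they have to be found in the camera images.
- basket_grip (a point): Centre of the wire basket's blue grip, an upright block 20 x 20 x 42 mm tall on a short stem over the middle of the hanging bar, 45 mm above the bar and 165 mm above the basket's underside. Axes are the basket's: z up, y along the bar; a half turn looks the same. Basket and grip weigh 240 to 340 g, the cast in it 60 g
- basket_bar (a point): Middle of the basket's hanging bar, on its centre line: a level round bar 7 mm thick along y, top of a fixed inverted-U bail with legs at y = +-43 mm, 120 mm above the basket's underside. Between bar and basket rim are 66 mm of free height, through which the arm passes
- basket_floor (a point): Middle of the wire basket's inner floor, 4 mm above its underside; basket 100 mm along x, 90 mm along y, 50 mm tall, stands on the bench at the start; axes as the basket's
- cast_center (a point): Centre of the plaster cast lying loose on the basket's floor: 56 x 46 mm block, about 29 mm tall with its teeth
- saddle (a point): Where the bar's centre line lies when in the middle of the orange saddle, a trough across the arm's free end: 32 mm long along y, 24 mm wide inside, lips 14 mm above this point, outer face 22 mm beyond it. x points along the arm to its pivot (yaw as the bath's), y across. Bring the bar in from the free end along +x, above the lips, basket rim below the arm; then go down
- dip_arm (a joint): Sinking angle of the sprung arm (rad): 0 raised as at the start, grows as the saddle sinks, stop at 0.65. Level pivot 216 mm along x from the raised saddle and 47 mm below it, so the saddle shifts under 10 mm sideways. The basket sinks it to about 0.31 to 0.42 rad (67 to 90 mm) by its mass; 40 N per metre at the saddle; lightly damped, bounces if loaded suddenly
- bath: Cleaning bath, fixed, dry: steel tank 250 mm along x, 210 mm along y, rim 90 mm and inner floor 12 mm above the bench; origin on the bench in the tank's middle, under the raised saddle; x points from the tank to the arm's post, which stands on a 90 mm tall box behind the tank and reaches 223 mm above the bench
- model: Plaster dental model on a blue base, 75 x 65 x 45 mm, bystander; origin under its centre
- jar_a: Small jar with red cap, 44 mm wide, 50 mm tall, bystander; origin under its centre
- jar_b: Second such jar, bystander
- dropper: Amber bottle with black cap, 28 mm wide, 75 mm tall, bystander; origin under its centre
- palette: White ceramic colour palette, 130 x 90 x 12 mm, bystander; origin under its centre
- brush: Brush 170 mm long lying on the bench, bystander
Not all that is in view belongs to the job. Leave any green or yellow look-alike of the part that bears cast_center alone.

How it is judged:
By the outcome, as a careful person would: the job done as asked, in the order asked, and still so for the second after the job is handed in, with the robot touching nothing.
It also fails if it takes over 56 s, if anything falls off the work surface, if the arm or the gripper's body presses on something with over 40 N, if the wrist force passes 120 N, or if a joint passes its speed limit or range.

## Working session

There is one attempt and no reset: what is moved stays moved. The work goes in short steps, Python scripts to look and compute and a tool call to move; the robot and the scene stay as the last step left them, time stands still between calls to the robot, and variables do not carry over. Pictures are saved under pics/ and viewed, and the job is handed in when it is done.

Besides the shell and the picture viewer there is one more tool, called after "Call:" in YAML: its name, and indented under it one key for each argument. carry_out: Moves the arm, as the interface text tells. Shifts and turns lie within -1 to 1; 1 stands for 0.06 m of shift or 8 degrees of turn. Its arguments: {"type":"object","properties":{"xyz":{"type":"array"},"dr":{"type":"array"},"gripper":{"type":"number"}},"required":["xyz","dr"]}

```bash
mkdir -p pics; ls; python3 - <<'E'
from plant import get_obs,capture
import cv2,numpy as np,pickle
print(get_obs())
for n in("scene","top"):
    c=capture(n); cv2.imwrite(f"pics/{n}0.png",c["image"]); pickle.dump(c,open(f"{n}0.pkl","wb"))
    print(n,{k:(np.round(v,3).tolist() if k!="image" else 0) for k,v in c.items()})
E
```

```text
pics
{'time': 0.0, 'joint_positions': array([-1.30903102e+00,  3.42670527e-01,  1.52504008e+00, -8.53948074e-06,
        1.27543970e+00, -1.45984725e-01]), 'dq': array([-1.97755183e-03,  9.81046060e-04,  4.67605157e-04,  9.98735675e-05,
        1.17023934e-03, -2.18682746e-03]), 'tau': array([ 8.06163916e-04, -4.31237125e+01, -2.44215292e+01,  7.19665736e-02,
        5.59730467e-02, -1.35952723e-04]), 'tool_pos': array([ 208.09472489, -481.51181863,  216.96403921]), 'tcp_rot': array([-3.14005038e+00, -2.18507254e-04,  4.07752355e-01]), 'contact_force': array([-0.77154857,  0.14385317, -0.42137675]), 'moment': array([-0.02700579,  0.0267064 ,  0.03273979]), 'grip_width': 92.01645449400091}
scene {'image': 0, 'fx': 536.704, 'fy': 536.704, 'cx': 282.192, 'cy': 211.163, 'pose': [[0.692, -0.566, 0.447, 1260.326], [0.722, 0.537, -0.437, -682.089], [0.007, 0.625, 0.78, 1434.898], [0.0, 0.0, 0.0, 1.0]]}
top {'image': 0, 'fx': 520.328, 'fy': 520.328, 'cx': 282.886, 'cy': 213.874, 'pose': [[-0.029, 0.979, -0.201, 185.804], [-1.0, -0.029, 0.005, 13.999], [-0.0, 0.201, 0.98, 1807.965], [0.0, 0.0, 0.0, 1.0]]}
```

View pics/scene0.png

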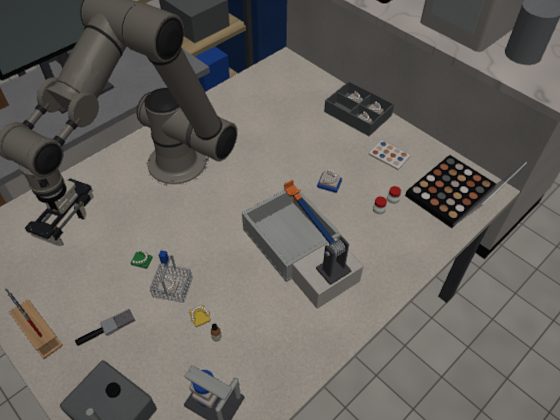

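View pics/top0.png

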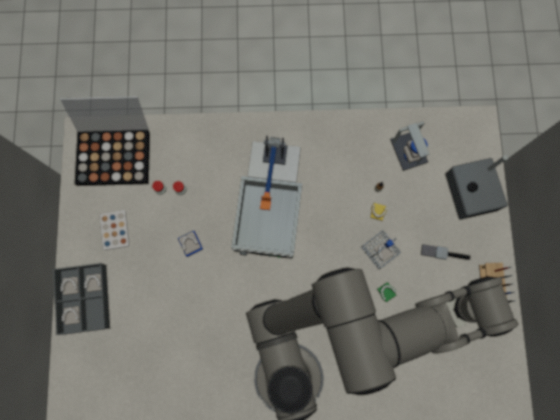

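```bash
python3 - <<'E'
import cv2,pickle,numpy as np
s=pickle.load(open("scene0.pkl","rb"))["image"];t=pickle.load(open("top0.pkl","rb"))["image"]
def crop(im,u,v,w,h,k):return cv2.resize(im[v:v+h,u:u+w],None,fx=k,fy=k,interpolation=cv2.INTER_CUBIC)
a=crop(s,125,240,100,75,8);cv2.imwrite("pics/c1.png",a)
cv2.imwrite("pics/c2.png",crop(t,350,220,64,60,10))
cv2.imwrite("pics/c3.png",crop(s,235,170,133,100,6)); cv2.imwrite("pics/c4.png",crop(t,225,130,90,135,4))
E
```

```text
(no output)
```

View pics/c1.png

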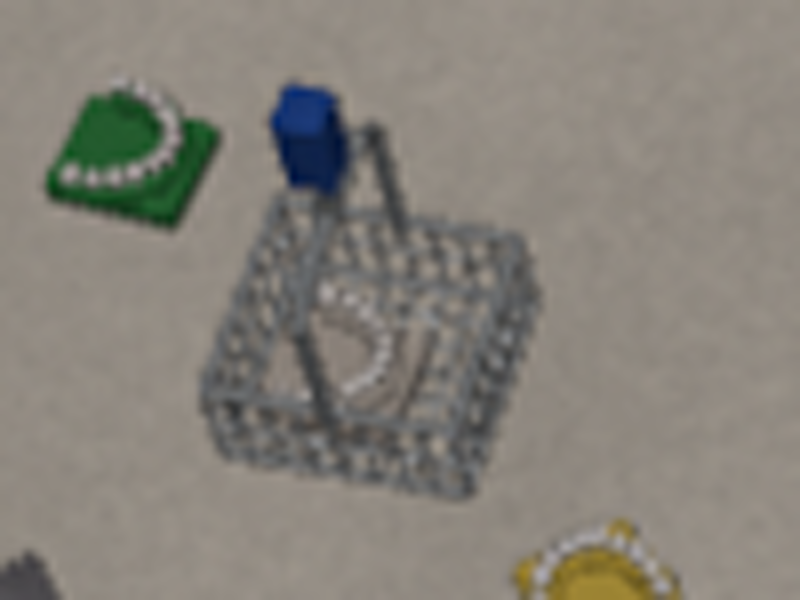

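View pics/c2.png

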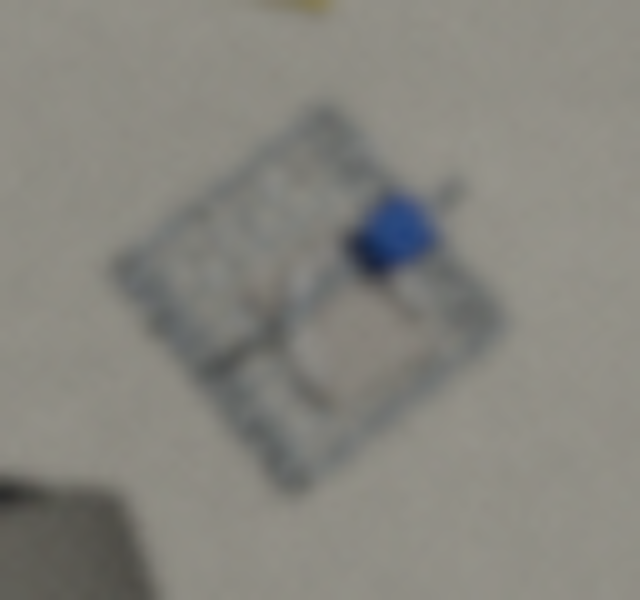

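View pics/c3.png

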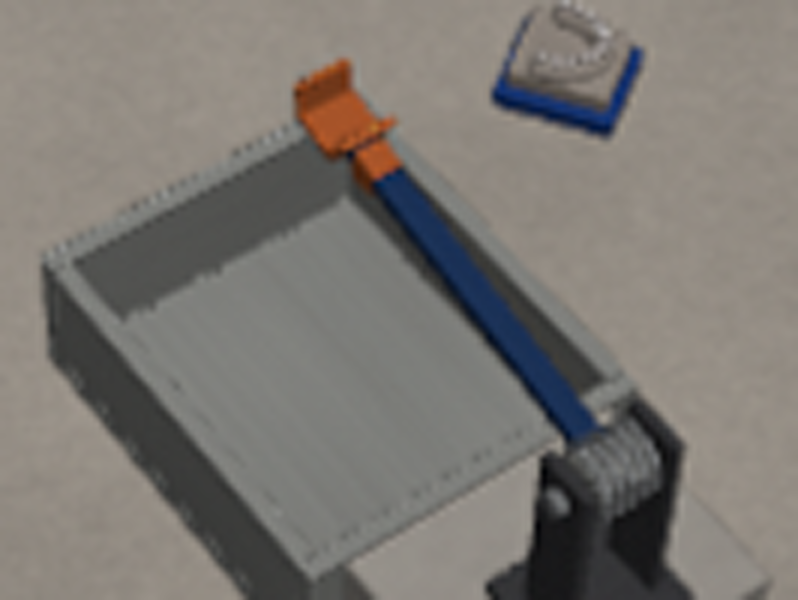

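View pics/c4.png

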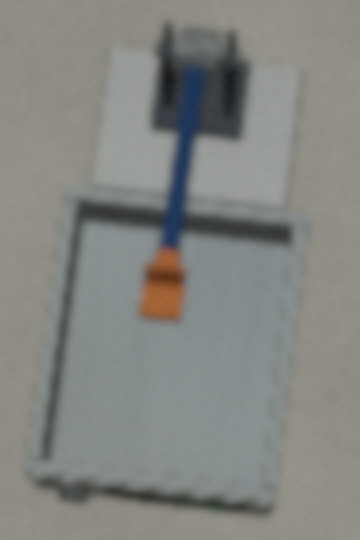

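```bash
cat > h.py <<'E'
import numpy as np,pickle
from scipy.optimize import least_squares
def proj(c,P):
    T=np.linalg.inv(c["pose"]);p=np.atleast_2d(P)@T[:3,:3].T+T[:3,3]
    return np.c_[c["fx"]*p[:,0]/-p[:,2]+c["cx"],c["fy"]*-p[:,1]/-p[:,2]+c["cy"]]
def R(a):return np.array([[np.cos(a),-np.sin(a),0],[np.sin(a),np.cos(a),0],[0,0,1]])
def full(pts,o,k):return (np.array(pts,float)+.5)/k-.5+np.array(o)
def tri(obs):
    f=lambda X:np.concatenate([(proj(c,X)[0]-uv) for c,uv in obs])
    r=least_squares(f,[400,0,100]);return r.x,r.fun
def ray(c,uv,z):
    d=c["pose"][:3,:3]@np.array([(uv[0]-c["cx"])/c["fx"],-(uv[1]-c["cy"])/c["fy"],-1]);o=c["pose"][:3,3]
    return o+d*(z-o[2])/d[2]
E
python3 - <<'E'
from h import *
np.set_printoptions(precision=1,suppress=True)
s=pickle.load(open("scene0.pkl","rb"));t=pickle.load(open("top0.pkl","rb"))
S1=lambda p:full(p,(125,240),8)
T2=lambda p:full(p,(350,220),10)
S3=lambda p:full(p,(235,170),6)
T4=lambda p:full(p,(225,130),4)
print("grip tri",tri([(s,S1((310,142))),(t,T2((397,235)))]))
# basket fit
obs=[(s,S1((310,142)),(0,0,165)),(t,T2((397,235)),(0,0,167))]
def fit(obs,x0,extra=False):
    def f(x):
        return np.concatenate([proj(c,R(x[2])@np.array(m,float)+[x[0],x[1],0])[0]-uv for c,uv,m in obs])
    r=least_squares(f,x0,loss="soft_l1");return r.x,f(r.x).reshape(-1,2)
sc=[(205,385),(465,430),(520,240),(283,195)]
m=[(-50,-45,50),(50,-45,50),(50,45,50),(-50,45,50)]
bars=[((300,330),(0,-43,120)),((375,130),(0,43,120))]
base=[((225,455),(-50,-45,0)),((470,495),(50,-45,0)),((540,300),(50,45,0))]
tc=[((120,270),1),((295,490),0),((500,320),3),((325,105),2)]
best=None
for a in np.arange(-3.1,3.2,.4):
    o=obs+[(s,S1(p),q) for p,q in zip(sc,m)]+[(s,S1(p),q) for p,q in bars+base]
    x,e=fit(o,[500,-250,a])
    if best is None or np.sum(e**2)<np.sum(best[1]**2):best=(x,e)
x,e=best;print(x,np.degrees(x[2]));print(e)
c2=lambda uv:((uv-np.array([350,220])+.5)*10-.5)
for P in m+[(0,-43,120),(0,43,120),(0,0,165),(0,0,186)]:
    print(P,"top crop",c2(proj(t,R(x[2])@np.array(P,float)+[x[0],x[1],0])[0]))
# bath
for z in(90,):
  for p in [(45,260),(310,575),(630,380)]:print("s",ray(s,S3(p),z))
  for p in [(68,190),(310,215),(272,508),(30,480)]:print("t",ray(t,T4(p),z))
E
```

```text
grip tri (array([ 418.5, -330.8,  161.2]), array([-0.3,  0. , -0.3, -0.2]))
[ 421.9 -329.4    6.9] 395.80366119393244
[[ 0.6 -0.3]
 [-0.5 -1.5]
 [-0.9  0.9]
 [-0.9  0.7]
 [ 1.  -1. ]
 [-0.9 -0.5]
 [-0.4 -2.6]
 [-0.4 -2.2]
 [-0.4  0.6]
 [ 0.8  1. ]
 [ 0.5  0.2]]
(-50, -45, 50) top crop [519.8 307.4]
(50, -45, 50) top crop [331.9  77.4]
(50, 45, 50) top crop [128.5 235.6]
(-50, 45, 50) top crop [315.8 468.4]
(0, -43, 120) top crop [464.5 162.7]
(0, 43, 120) top crop [262.2 321.2]
(0, 0, 165) top crop [391.  221.3]
(0, 0, 186) top crop [404.2 211.5]
s [406.2 -27.1  90. ]
s [646.7 -63.2  90. ]
s [674.9 140.6  90. ]
t [669.8 142.   90. ]
t [641.7 -64.   90. ]
t [392.  -23.4  90. ]
t [421.2 176.8  90. ]
```

```bash
python3 - <<'E'
from h import *
import cv2
np.set_printoptions(precision=1,suppress=True)
s=pickle.load(open("scene0.pkl","rb"));t=pickle.load(open("top0.pkl","rb"))
def ov(c,o,w,h,k,segs,name):
    im=cv2.resize(c["image"][o[1]:o[1]+h,o[0]:o[0]+w],None,fx=k,fy=k,interpolation=cv2.INTER_CUBIC)
    for a,b,col in segs:
        p=((proj(c,np.array([a,b]))-o+.5)*k-.5).round().astype(int)
        cv2.line(im,tuple(map(int,p[0])),tuple(map(int,p[1])),col,1)
    return im
def segsB(x,y,a):
    L=[]
    q=[(-50,-45),(50,-45),(50,45),(-50,45)]
    f=lambda P:R(a)@np.array(P,float)+[x,y,0]
    for i in range(4):
        for z,col in((0,(0,255,255)),(50,(0,255,0))):L.append((f(q[i]+(z,)),f(q[(i+1)%4]+(z,)),col))
    for y1 in(-43,43):L.append((f((0,y1,50)),f((0,y1,120)),(0,0,255)))
    L.append((f((0,-43,120)),f((0,43,120)),(0,0,255)))
    g=[(-10,-10),(10,-10),(10,10),(-10,10)]
    for i in range(4):
        for z in(144,186):L.append((f(g[i]+(z,)),f(g[(i+1)%4]+(z,)),(255,255,0)))
    return L
B=segsB(420.5,-330,np.radians(35.8))
a=ov(s,np.array([125,240]),62+38,75,8,B,"");cv2.imwrite("pics/o1.png",a)
b=ov(t,np.array([350,220]),64,60,10,B,"");cv2.imwrite("pics/o2.png",b)
cv2.imwrite("pics/c5.png",cv2.resize(s["image"][173:213,275:325],None,fx=16,fy=14,interpolation=cv2.INTER_CUBIC)[:600])
cv2.imwrite("pics/c6.png",cv2.resize(t["image"][185:220,245:285],None,fx=16,fy=16,interpolation=cv2.INTER_CUBIC))
E
```

```text
(no output)
```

View pics/o1.png

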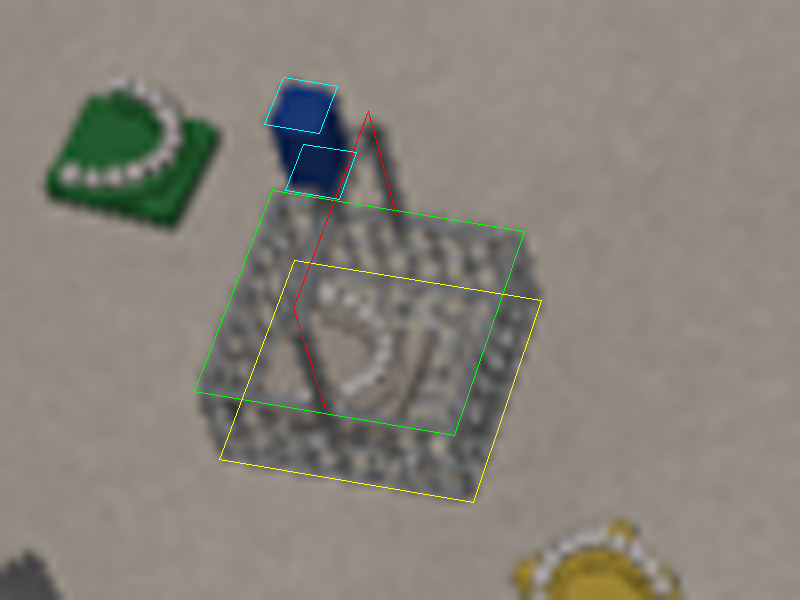

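View pics/o2.png

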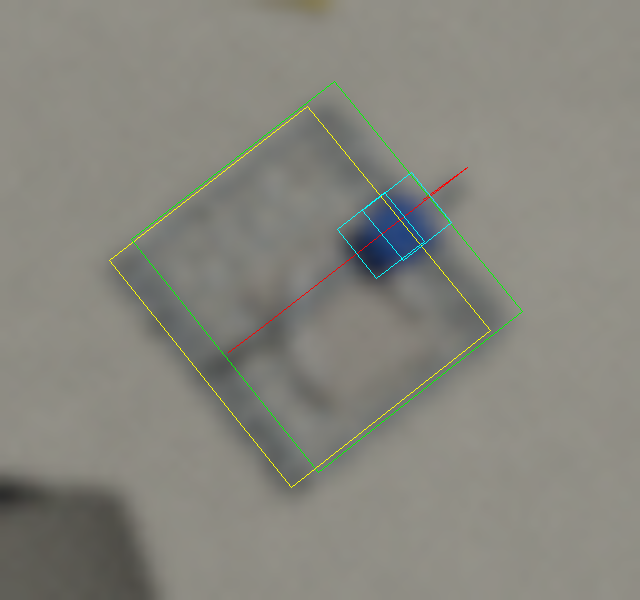

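View pics/c5.png

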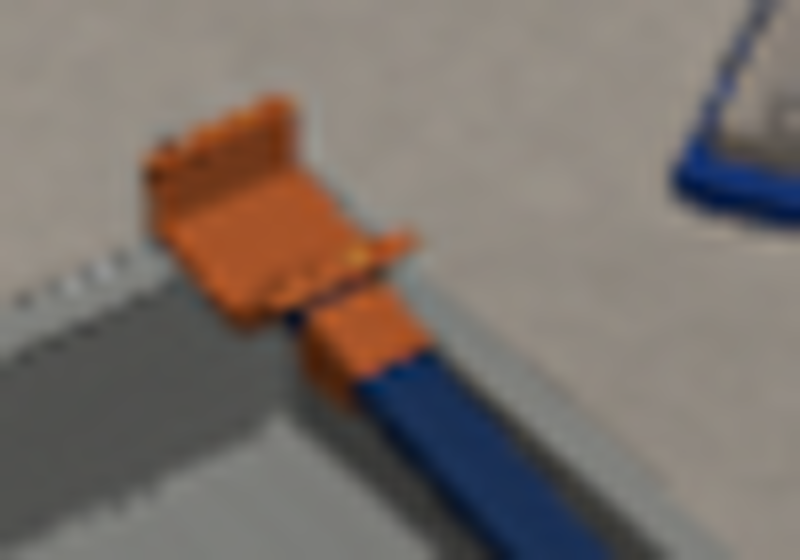

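View pics/c6.png

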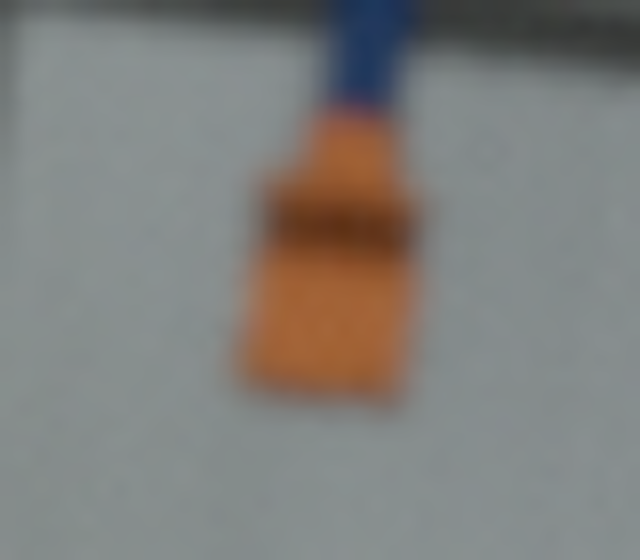

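```bash
python3 - <<'E'
from h import *
import cv2
np.set_printoptions(precision=1,suppress=True)
s=pickle.load(open("scene0.pkl","rb"));t=pickle.load(open("top0.pkl","rb"))
S=lambda p:(np.array(p)+.5)/np.array([16,14])-.5+[275,173]
T=lambda p:full(p,(245,185),16)
print(tri([(s,S((268,298))),(t,T((412,192)))]))
print(tri([(s,S((408,238))),(t,T((270,186)))]))
print(tri([(s,S((338,268))),(t,T((342,190)))]))
# bath fit
S3=lambda p:full(p,(235,170),6);T4=lambda p:full(p,(225,130),4)
o=[(s,S3((45,260)),(-125,-105,90)),(s,S3((310,575)),(125,-105,90)),(s,S3((632,380)),(125,105,90)),
(t,T4((68,190)),(125,105,90)),(t,T4((310,215)),(125,-105,90)),(t,T4((272,504)),(-125,-105,90)),(t,T4((30,478)),(-125,105,90))]
f=lambda x:np.concatenate([proj(c,R(x[2])@np.array(m,float)+[x[0],x[1],0])[0]-uv for c,uv,m in o])
r=least_squares(f,[530,50,-.13]);print(r.x,np.degrees(r.x[2]),r.fun.reshape(-1,2))
x=r.x
for P in [(12,16),(12,-16),(15,-16),(-12,16),(-12,-16)]:
  for z in(170,180,190,200):
    W=R(x[2])@np.array(P+(z,),float)+[x[0],x[1],0]
    ps=(proj(s,W)[0]-[275,173]+.5)*[16,14];pt=(proj(t,W)[0]-[245,185]+.5)*16
    print(P,z,ps,pt)
E
```

```text
(array([557.7,  41.6, 257.6]), array([ 0.4, -0.1,  0.3,  0.2]))
(array([561.5,  70.7, 256. ]), array([-0.3,  0.1, -0.3, -0.2]))
(array([559.5,  56. , 256.7]), array([-0.,  0., -0., -0.]))
[535.5  58.2  -0.1] -8.163979465751964 [[-2.1 -1.5]
 [-0.6 -0.4]
 [ 0.3 -0.8]
 [-0.7 -1.2]
 [-0.2 -0.7]
 [ 1.3 -0.5]
 [-0.9 -1.1]]
(12, 16) 170 [350.1 465.1] [276.5 340.8]
(12, 16) 180 [351.6 435.9] [274.4 330. ]
(12, 16) 190 [353.1 406.4] [272.4 319.1]
(12, 16) 200 [354.6 376.5] [270.4 308.1]
(12, -16) 170 [214.2 531.4] [434.2 358.3]
(12, -16) 180 [215.  502.3] [433.1 347.7]
(12, -16) 190 [215.9 472.9] [432.  336.9]
(12, -16) 200 [216.7 443.1] [430.9 325.9]
(15, -16) 170 [223.5 540.3] [435.9 343.9]
(15, -16) 180 [224.4 511.1] [434.9 333.1]
(15, -16) 190 [225.3 481.7] [433.8 322.2]
(15, -16) 200 [226.2 452. ] [432.7 311.2]
(-12, 16) 170 [275.5 396. ] [262.  456.7]
(-12, 16) 180 [276.6 366.6] [259.9 446.6]
(-12, 16) 190 [277.8 337. ] [257.7 436.3]
(-12, 16) 200 [278.9 307. ] [255.6 426. ]
(-12, -16) 170 [140.1 461.3] [420.1 474.4]
(-12, -16) 180 [140.5 432. ] [419.  464.3]
(-12, -16) 190 [141.  402.4] [417.8 454.2]
(-12, -16) 200 [141.5 372.6] [416.6 443.9]
```

```bash
python3 - <<'E'
from h import *
import cv2
np.set_printoptions(precision=1,suppress=True)
s=pickle.load(open("scene0.pkl","rb"));t=pickle.load(open("top0.pkl","rb"))
S=lambda p:(np.array(p)+.5)/np.array([16,14])-.5+[275,173]
x,y,a=545,57,np.radians(-8)
for z in(253,257):
  for p in [(150,158),(285,98),(268,298),(408,238)]: print(z,p,R(-a)@(ray(s,S(p),z)-[x,y,0]))
c=t;o=np.array([245,185])
ims=[]
for (x,y,zs) in((545,57,243),(538,58,243)):
  for c,o,kx,ky,w,h in((s,np.array([275,173]),8,8,50,36),(t,np.array([245,175]),8,8,50,36)):
    im=cv2.resize(c["image"][o[1]:o[1]+h,o[0]:o[0]+w],None,fx=kx,fy=ky,interpolation=cv2.INTER_CUBIC)
    f=lambda P:tuple(int(v) for v in ((proj(c,R(a)@np.array(P,float)+[x,y,zs])[0]-o+.5)*[kx,ky]-.5).round())
    for X,col in((-12,(0,255,0)),(-22,(0,255,255)),(12,(255,255,0)),(0,(255,255,255))):
        z=14 if X else 0
        cv2.line(im,f((X,-16,z)),f((X,16,z)),col,1)
    cv2.line(im,f((0,0,-3)),f((216,0,-47)),(255,0,255),1)
    ims.append(im)
cv2.imwrite("pics/o3.png",np.vstack([np.hstack(ims[:2]),np.hstack(ims[2:])]))
E
```

```text
253 (150, 158) [-32.5  -6.8 253. ]
253 (285, 98) [-31.7  23.5 253. ]
253 (268, 298) [ 11.3 -12.1 253. ]
253 (408, 238) [ 12.8  18.5 253. ]
257 (150, 158) [-29.6  -8.9 257. ]
257 (285, 98) [-28.9  21.3 257. ]
257 (268, 298) [ 14.  -14.2 257. ]
257 (408, 238) [ 15.5  16.3 257. ]
```

View pics/o3.png

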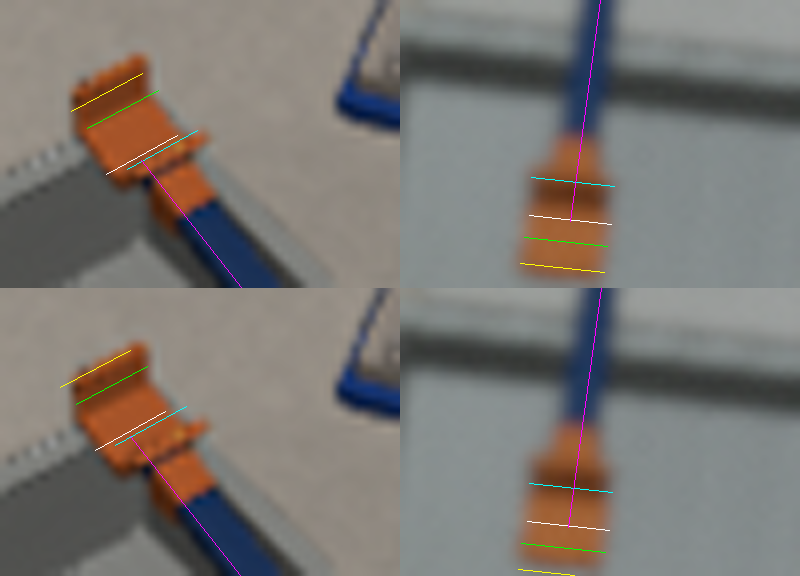

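Call:
carry_out:
  xyz:
    - [0.7,-0.15,-0.05]
    - [0.7,-0.15,-0.05]
    - [0.7,-0.15,-0.05]
    - [0.7,-0.15,-0.05]
    - [0.7,-0.15,-0.05]
    - [0.7,-0.15,-0.05]
    - [0,0,0]
    - [0,0,0]
  dr:
    - [0,0,0]
    - [0,0,0]
    - [0,0,0]
    - [0,0,0]
    - [0,0,0]
    - [0,0,0]
    - [0,0,-0.775]
    - [0,0,-0.775]
  gripper: 1

```text
time: 1.1
tool_pos: [418.5, -331.7, 235.2]
tcp_rot: [-3.141, 0.0, 0.629]
contact_force: [-0.1, -0.3, 0.2]
grip_width: 91.5
```

```bash
cat >> h.py <<'E'
def look(tag):
    from plant import capture,get_obs
    import cv2
    for n in("scene","top"):
        c=capture(n);pickle.dump(c,open(f"{n}_{tag}.pkl","wb"));cv2.imwrite(f"pics/{n}_{tag}.png",c["image"])
    o=get_obs();print(o["time"],o["tool_pos"].round(1),o["tcp_rot"].round(3),o["contact_force"].round(2),round(o["grip_width"],1))
def crop(tag,n,u,v,w,h,k):
    import cv2
    im=pickle.load(open(f"{n}_{tag}.pkl","rb"))["image"][v:v+h,u:u+w]
    cv2.imwrite(f"pics/{n}_{tag}_c.png",cv2.resize(im,None,fx=k,fy=k,interpolation=cv2.INTER_CUBIC))
def totool(target,yaw_now=None):
    from plant import get_obs
    from scipy.spatial.transform import Rotation as Ro
    o=get_obs();Rt=Ro.from_euler("xyz",o["tcp_rot"]).as_matrix()
    d=Rt.T@(np.array(target)-o["tool_pos"]);print("tool delta mm",d.round(1),"units",(d/60).round(3),"pos",o["tool_pos"].round(1),"rot deg",np.degrees(o["tcp_rot"]).round(2),"F",o["contact_force"].round(2),"t",o["time"])
E
python3 - <<'E'
from h import *
look("a");crop("a","scene",125,220,100,75,8)
totool((419.5,-330.5,235))
E
```

```text
1.2 [ 418.1 -332.1  235.2] [-3.141  0.     0.625] [ 0.2   0.22 -0.54] 91.9
tool delta mm [ 2.  -0.5  0.2] units [ 0.034 -0.008  0.003] pos [ 418.1 -332.1  235.2] rot deg [-1.7995e+02  1.0000e-02  3.5840e+01] F [ 0.2   0.22 -0.54] t 1.2
```

View pics/scene_a_c.png

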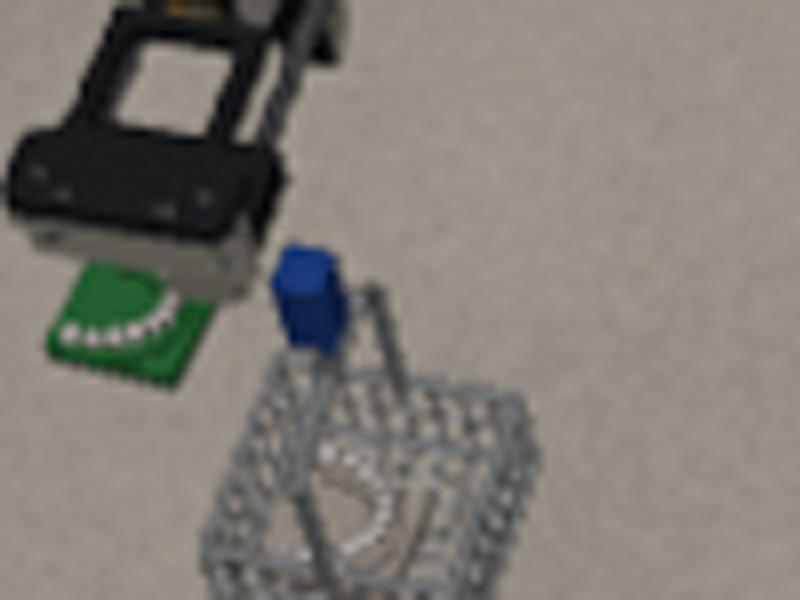

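```bash
python3 - <<'E'
from h import *
s=pickle.load(open("scene_a.pkl","rb"));t=pickle.load(open("top_a.pkl","rb"))
P=np.array([418.1,-332.1,235.2])
for z in(22,3,0,-47):print(z,((proj(s,P-[0,0,z])[0]-[125,220]+.5)*8).round(),proj(t,P-[0,0,z])[0].round(1))
crop("a","scene",110,180,100,110,5);crop("a","top",340,190,80,80,8)
E
```

```text
22 [279. 220.] [392.7 240.6]
3 [270. 188.] [394.  239.6]
0 [268. 183.] [394.2 239.5]
-47 [244. 101.] [397.5 237.1]
```

View pics/scene_a_c.png

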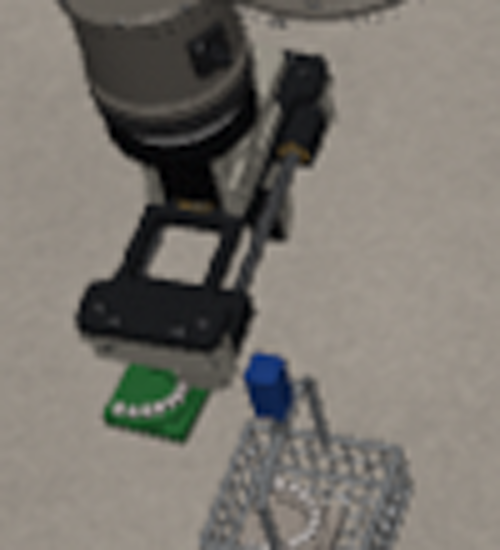

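View pics/top_a_c.png

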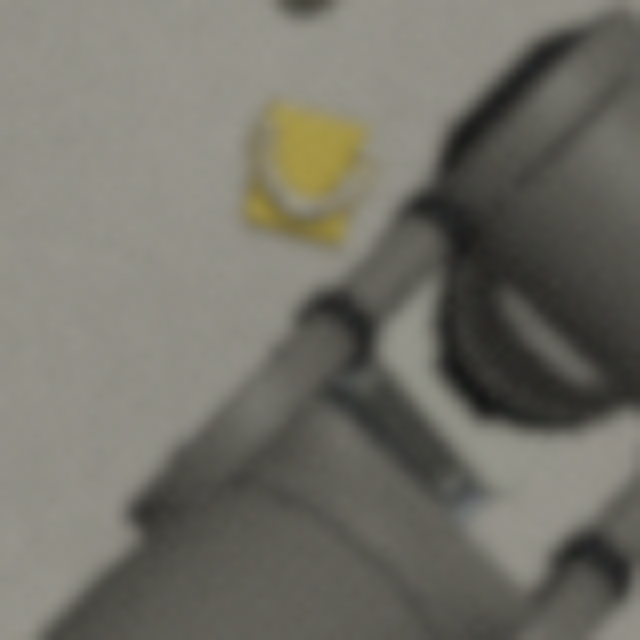

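```bash
python3 - <<'E'
from h import *
import cv2
from scipy.spatial.transform import Rotation as Ro
s=pickle.load(open("scene_a.pkl","rb"))
P=np.array([418.1,-332.1,235.2]);Rt=Ro.from_euler("xyz",[-3.141,0,.6255]).as_matrix()
k=5;o=np.array([110,160])
im=cv2.resize(s["image"][160:280,110:230],None,fx=k,fy=k,interpolation=cv2.INTER_CUBIC)
f=lambda q:tuple(int(v) for v in (proj(s,P+Rt@np.array(q,float))[0]-o+.5)*k)
def box(x,y0,y1,z0,z1,col):
    for a in(-x,x):
        for y in(y0,y1):cv2.line(im,f((a,y,z0)),f((a,y,z1)),col,1)
        for z in(z0,z1):cv2.line(im,f((a,y0,z)),f((a,y1,z)),col,1)
    for y in(y0,y1):
        for z in(z0,z1):cv2.line(im,f((-x,y,z)),f((x,y,z)),col,1)
box(9.5,46,65,-20,22,(0,255,0));box(9.5,-65,-46,-20,22,(0,255,255));box(37,-95,95,-44,-60,(0,0,255))
cv2.circle(im,f((0,0,0)),3,(255,0,255),-1)
cv2.imwrite("pics/o4.png",im)
E
```

```text
(no output)
```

View pics/o4.png

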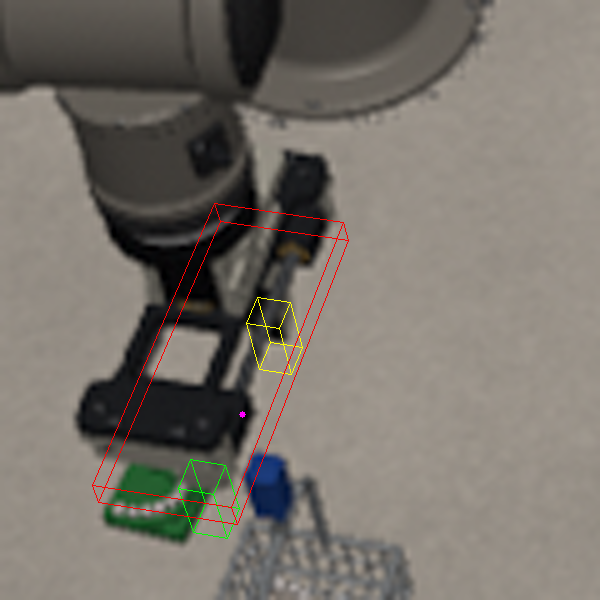

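```bash
python3 - <<'E'
from h import *
import cv2,pickle
a=pickle.load(open("scene_a.pkl","rb"))["image"][120:300,90:240]
b=pickle.load(open("scene0.pkl","rb"))["image"][110:260,0:150]
a=cv2.resize(a,(400*150//150,480),interpolation=cv2.INTER_CUBIC);b=cv2.resize(b,(400,400),interpolation=cv2.INTER_CUBIC)
b=cv2.copyMakeBorder(b,0,80,0,0,0)
cv2.imwrite("pics/g.png",np.hstack([a,b]))
E
```

```text
(no output)
```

View pics/g.png

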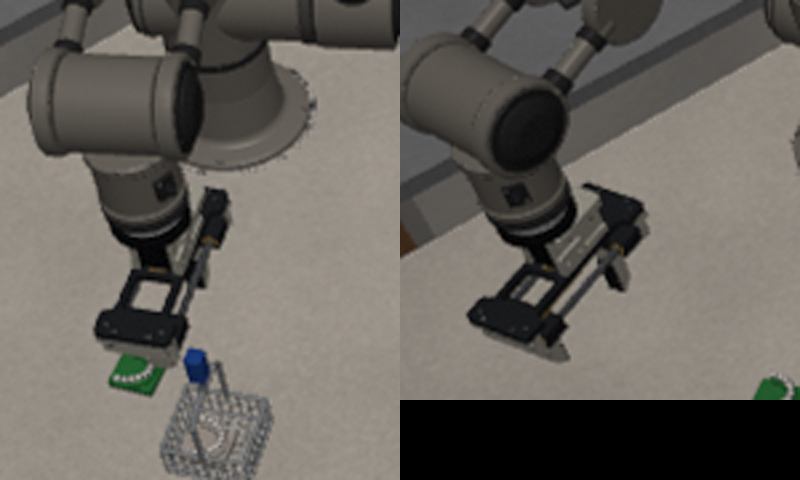

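View pics/scene_a.png

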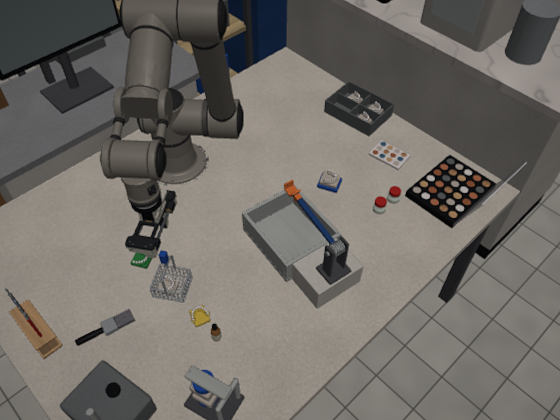

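View pics/top_a.png

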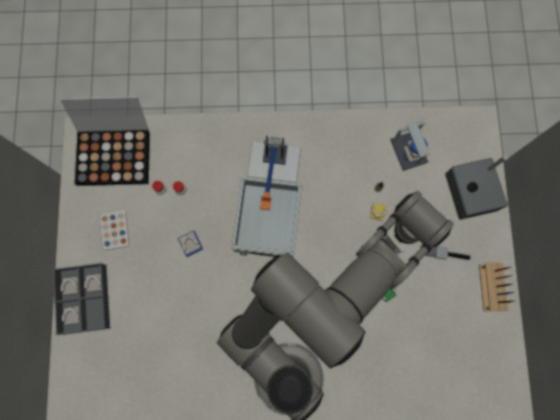

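Call:
carry_out:
  xyz:
    - [0.02,0,0.2]
    - [0,0,0.2]
    - [0,0,0.2]
    - [0,0,0]
  dr:
    - [0,0,0]
    - [0,0,0]
    - [0,0,0]
    - [0,0,0]

```text
time: 1.7
tool_pos: [418.5, -331.3, 198.2]
tcp_rot: [-3.139, 0.0, 0.624]
contact_force: [0.3, 0.2, 0.9]
grip_width: 91.7
```

```bash
python3 - <<'E'
from h import *
look("b");crop("b","scene",125,210,100,75,8);crop("b","top",350,210,80,60,10)
totool((419.5,-330.5,169))
E
```

```text
1.8 [ 419.1 -331.8  199.6] [-3.142  0.     0.624] [ 0.4  -0.71  0.46] 91.9
tool delta mm [ 1.1 -0.9 30.6] units [ 0.018 -0.015  0.509] pos [ 419.1 -331.8  199.6] rot deg [-180.      0.     35.75] F [ 0.4  -0.71  0.46] t 1.8
```

View pics/scene_b_c.png

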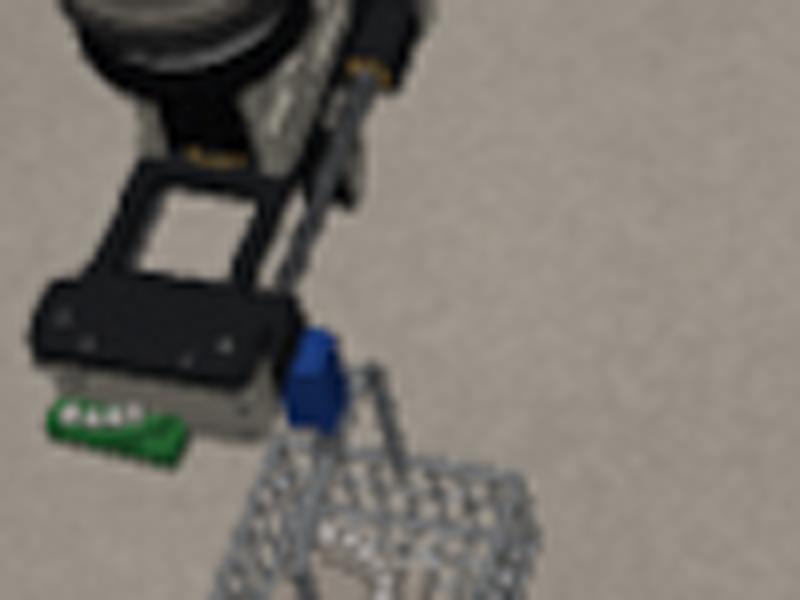

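View pics/top_b_c.png

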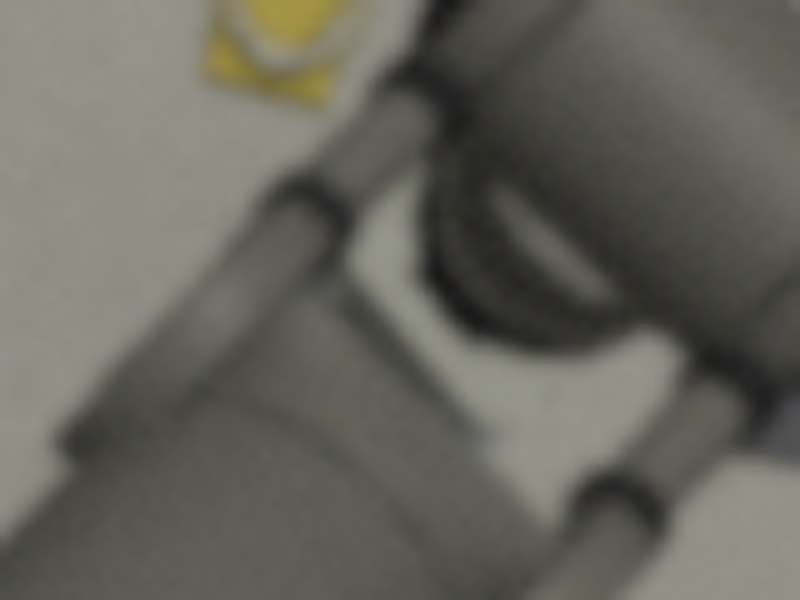

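Call:
carry_out:
  xyz:
    - [0,0,-0.3]
    - [0,0,-0.3]
    - [0,0,0]
    - [0,0,0]
    - [0,0,0]
    - [0,0,0]
    - [0,0,0]
    - [0,0,0]
  dr:
    - [0,0,0]
    - [0,0,0]
    - [0,0,0]
    - [0,0,0]
    - [0,0,0]
    - [0,0,0]
    - [0,0,0]
    - [0,0,0]
  gripper: -1

```text
time: 2.8
tool_pos: [419.1, -331.7, 235.5]
tcp_rot: [-3.142, 0.0, 0.624]
contact_force: [-0.2, 0.7, 0.4]
grip_width: 16.4
```

```bash
python3 - <<'E'
from h import *
look("c");crop("c","scene",125,205,100,75,8)
s=pickle.load(open("scene_c.pkl","rb"))
from plant import get_obs
P=get_obs()["tool_pos"]
for z in(22,0,-44):print(z,((proj(s,P-[0,0,z])[0]-[125,205]+.5)*8).round())
E
```

```text
2.9 [ 419.1 -331.7  235.6] [-3.142  0.     0.624] [-0.44  0.17 -0.44] 8.2
22 [281. 341.]
0 [270. 304.]
-44 [248. 227.]
```

View pics/scene_c_c.png

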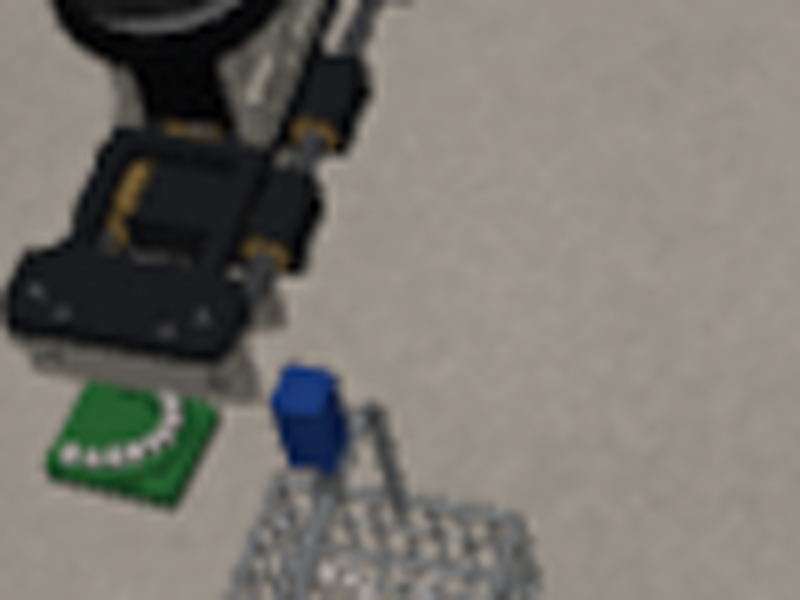

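Call:
carry_out:
  xyz:
    - [0,0,0]
    - [0,0,0]
    - [0,0,0]
    - [0,0,0]
    - [0,0,0]
    - [0,0,0]
    - [0,0,0]
    - [0.01,-0.01,0.25]
  dr:
    - [0,0,0]
    - [0,0,0]
    - [0,0,0]
    - [0,0,0]
    - [0,0,0]
    - [0,0,0]
    - [0,0,0]
    - [0,0,0]
  gripper: 1

```text
time: 3.9
tool_pos: [419.7, -331.4, 221.0]
tcp_rot: [3.139, -0.0, 0.624]
contact_force: [-0.5, 0.3, -0.8]
grip_width: 83.9
```

Call:
carry_out:
  xyz:
    - [0,0,0.2]
    - [0,0,0.2]
    - [0,0,0.2]
    - [0,0,0.2]
    - [0,0,0.05]
    - [0,0,0]
  dr:
    - [0,0,0]
    - [0,0,0]
    - [0,0,0]
    - [0,0,0]
    - [0,0,0]
    - [0,0,0]

```text
time: 4.65
tool_pos: [419.3, -331.0, 169.6]
tcp_rot: [3.142, 0.0, 0.624]
contact_force: [-0.3, 0.2, 0.7]
grip_width: 91.6
```

```bash
python3 - <<'E'
from h import *
look("d");crop("d","scene",125,205,100,75,8)
totool((419.5,-330.5,169))
E
```

```text
4.75 [ 419.5 -331.1  170.1] [ 3.141 -0.     0.624] [ 0.07 -0.01  0.07] 91.9
tool delta mm [ 0.4 -0.5  1.1] units [ 0.007 -0.008  0.018] pos [ 419.5 -331.1  170.1] rot deg [ 1.7994e+02 -1.0000e-02  3.5760e+01] F [ 0.07 -0.01  0.07] t 4.75
```

View pics/scene_d_c.png

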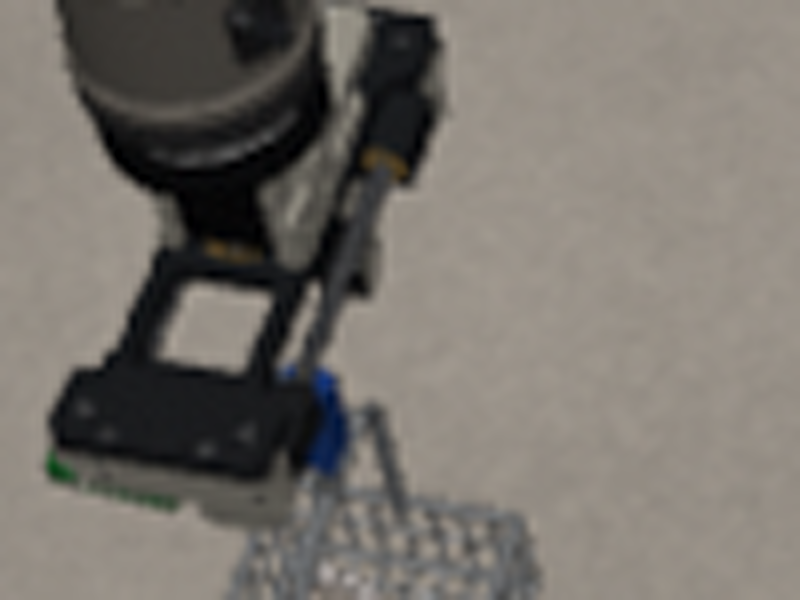

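Call:
carry_out:
  xyz:
    - [0,0,0]
    - [0,0,0]
    - [0,0,0]
    - [0,0,0]
    - [0,0,0]
    - [0,0,0]
    - [0,0,0]
  dr:
    - [0,0,0]
    - [0,0,0]
    - [0,0,0]
    - [0,0,0]
    - [0,0,0]
    - [0,0,0]
    - [0,0,0]
  gripper: -0.45

```text
time: 5.62
tool_pos: [419.3, -330.9, 169.6]
tcp_rot: [3.142, 0.0, 0.624]
contact_force: [-0.4, -0.2, -0.1]
grip_width: 27.5
```

Call:
carry_out:
  xyz:
    - [0,0,0]
    - [0,0,0]
    - [0,0,0]
    - [0,0,0]
  dr:
    - [0,0,0]
    - [0,0,0]
    - [0,0,0]
    - [0,0,0]
  gripper: -1

```text
time: 6.12
tool_pos: [419.2, -330.8, 169.6]
tcp_rot: [-3.141, 0.0, 0.624]
contact_force: [-0.3, 1.1, 1.3]
grip_width: 19.7
```

Call:
carry_out:
  xyz:
    - [0,0,-0.1]
    - [0,0,-0.2]
    - [0,0,-0.4]
    - [0,0,-0.45]
    - [0,0,-0.5]
    - [0,0,-0.5]
    - [0,0,-0.4]
    - [0,0,-0.2]
  dr:
    - [0,0,0]
    - [0,0,0]
    - [0,0,0]
    - [0,0,0]
    - [0,0,0]
    - [0,0,0]
    - [0,0,0]
    - [0,0,0]

```text
time: 7.12
tool_pos: [419.5, -331.2, 336.6]
tcp_rot: [3.139, -0.0, 0.624]
contact_force: [0.4, -0.1, -3.3]
grip_width: 19.3
```

```bash
python3 - <<'E'
from h import *
look("e");crop("e","scene",80,180,150,110,5)
totool((421,74,335))
E
```

```text
7.225 [ 419.5 -331.2  335.9] [ 3.139 -0.     0.624] [ 0.48 -0.46 -4.58] 19.8
tool delta mm [ 2.380e+02 -3.279e+02  2.000e-01] units [ 3.967e+00 -5.465e+00  3.000e-03] pos [ 419.5 -331.2  335.9] rot deg [ 1.7985e+02 -2.0000e-02  3.5770e+01] F [ 0.48 -0.46 -4.58] t 7.225
```

View pics/scene_e_c.png

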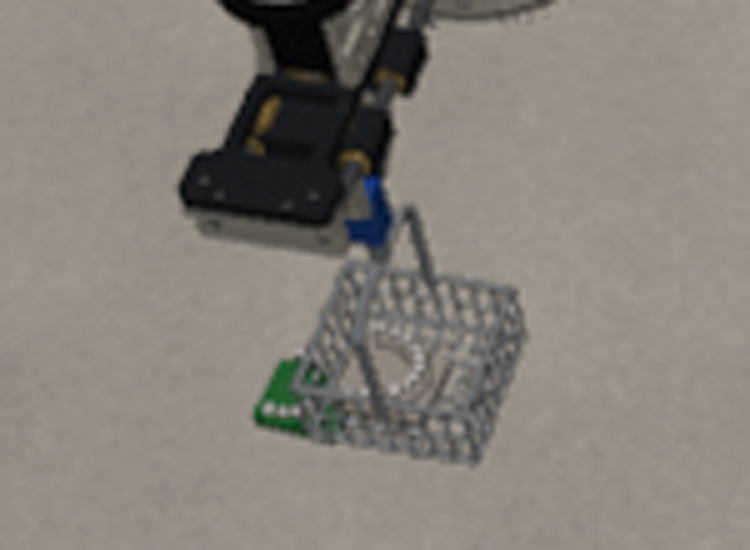

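Call:
carry_out:
  xyz:
    - [0.1,-0.14,0]
    - [0.2,-0.27,0]
    - [0.3,-0.41,0]
    - [0.34,-0.47,0]
    - [0.34,-0.47,0]
    - [0.34,-0.47,0]
    - [0.34,-0.47,0]
    - [0.34,-0.47,0]
  dr:
    - [0,0,0]
    - [0,0,0]
    - [0,0,0]
    - [0,0,0]
    - [0,0,0]
    - [0,0,0]
    - [0,0,0]
    - [0,0,0]

```text
time: 8.22
tool_pos: [419.1, -93.4, 334.2]
tcp_rot: [-3.141, 0.0, 0.625]
contact_force: [1.5, -0.1, -2.8]
grip_width: 19.8
```

Call:
carry_out:
  xyz:
    - [0.34,-0.47,0]
    - [0.34,-0.47,0]
    - [0.34,-0.47,0]
    - [0.3,-0.4,0]
    - [0.2,-0.27,0]
    - [0.12,-0.16,0]
    - [0,0,0]
    - [0,0,0]
  dr:
    - [0,0,0]
    - [0,0,0]
    - [0,0,0]
    - [0,0,0]
    - [0,0,0]
    - [0,0,0.15]
    - [0,0,0.4]
    - [0,0,0.6]

```text
time: 9.22
tool_pos: [420.0, 71.9, 334.1]
tcp_rot: [-3.141, 0.001, 0.463]
contact_force: [-0.2, -0.0, -4.3]
grip_width: 19.6
```

Call:
carry_out:
  xyz:
    - [0,0,0]
    - [0,0,0]
    - [0,0,0]
    - [0,0,0]
    - [0,0,0]
    - [0,0,0]
    - [0,0,0]
    - [0,0,0]
  dr:
    - [0,0,0.7]
    - [0,0,0.8]
    - [0,0,0.8]
    - [0,0,0.8]
    - [0,0,0.6]
    - [0,0,0.4]
    - [0,0,0.2]
    - [0,0,0]

```text
time: 10.22
tool_pos: [420.8, 71.1, 334.4]
tcp_rot: [-3.142, 0.0, -0.136]
contact_force: [-0.3, 0.1, -3.2]
grip_width: 19.5
```

```bash
python3 - <<'E'
from h import *
look("f");crop("f","scene",210,120,133,100,6);crop("f","top",225,150,90,100,6)
totool((421,74,335))
E
```

```text
10.325 [421.1  70.9 334.5] [ 3.142  0.    -0.136] [-0.23  0.42 -3.98] 19.7
tool delta mm [-0.5 -3.1 -0.5] units [-0.008 -0.051 -0.008] pos [421.1  70.9 334.5] rot deg [ 1.80e+02  1.00e-02 -7.77e+00] F [-0.23  0.42 -3.98] t 10.325
```

View pics/scene_f_c.png

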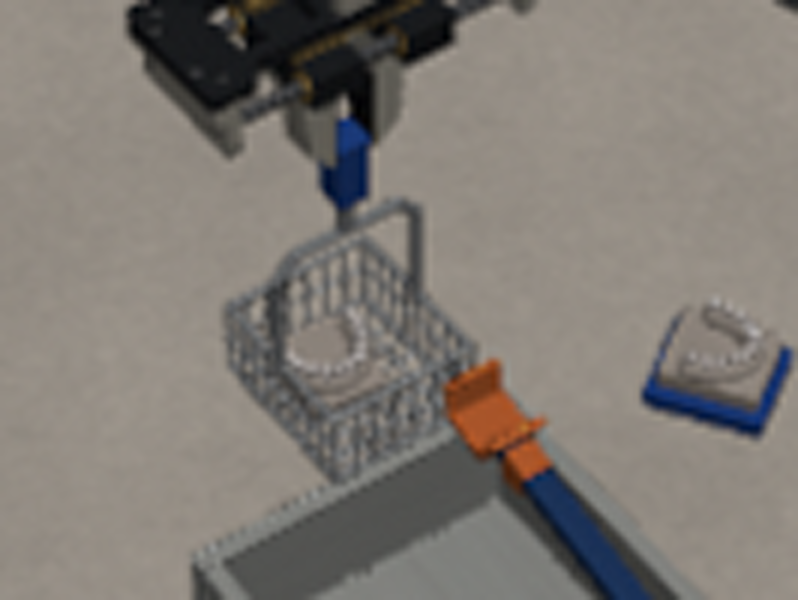

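View pics/top_f_c.png

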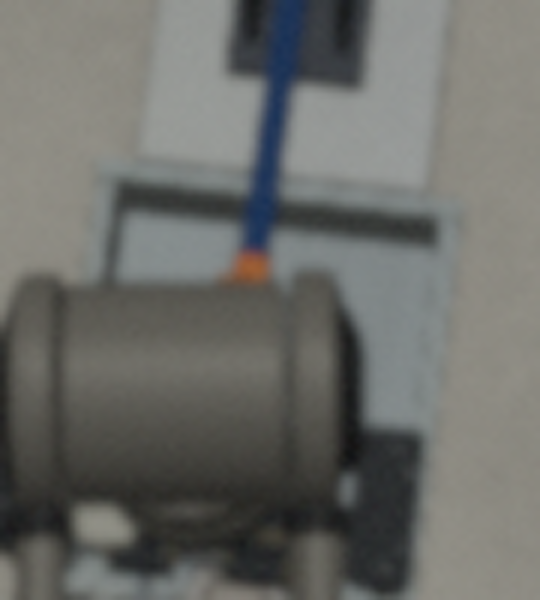

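```bash
cat > ov.py <<'E'
from h import *
import cv2
def saddle(x,y,z,a,tilt):
    c,s_=np.cos(tilt),np.sin(tilt)
    A=R(a)@np.array([[c,0,s_],[0,1,0],[-s_,0,c]])
    return lambda P:A@np.array(P,float)+[x,y,z]
def draw(tag,n,o,w,h,k,tcp,yaw,sad,dz=49.6,bias=(0,0),out="ov"):
    c=pickle.load(open(f"{n}_{tag}.pkl","rb"));o=np.array(o)
    im=cv2.resize(c["image"][o[1]:o[1]+h,o[0]:o[0]+w],None,fx=k,fy=k,interpolation=cv2.INTER_CUBIC)
    px=lambda W:tuple(int(v) for v in ((proj(c,W)[0]+bias-o+.5)*k).round())
    B=lambda P:R(yaw)@np.array(P,float)+np.array(tcp)-[0,0,dz]
    L=lambda a,b,col:cv2.line(im,px(a),px(b),col,1)
    L(B((0,-43,0)),B((0,43,0)),(0,0,255))
    for y in(-43,43):L(B((0,y,0)),B((0,y,-70)),(0,0,255))
    q=[(-50,-45),(50,-45),(50,45),(-50,45)]
    for i in range(4):
        L(B(q[i]+(-70,)),B(q[(i+1)%4]+(-70,)),(0,255,0));L(B(q[i]+(-120,)),B(q[(i+1)%4]+(-120,)),(0,255,255))
    S=saddle(*sad)
    for X,z,col in((-12,-3.5,(255,255,0)),(12,-3.5,(255,255,0)),(-22,14,(255,0,255)),(-12,14,(255,255,255)),(12,14,(255,255,255))):
        L(S((X,-16,z)),S((X,16,z)),col)
    cv2.imwrite(f"pics/{out}.png",im)
E
python3 - <<'E'
from ov import *
draw("f","scene",(210,120),133,100,6,(421.1,70.9,334.5),-.136,(541,57.5,246,-.14,.2145))
E
```

```text
(no output)
```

View pics/ov.png

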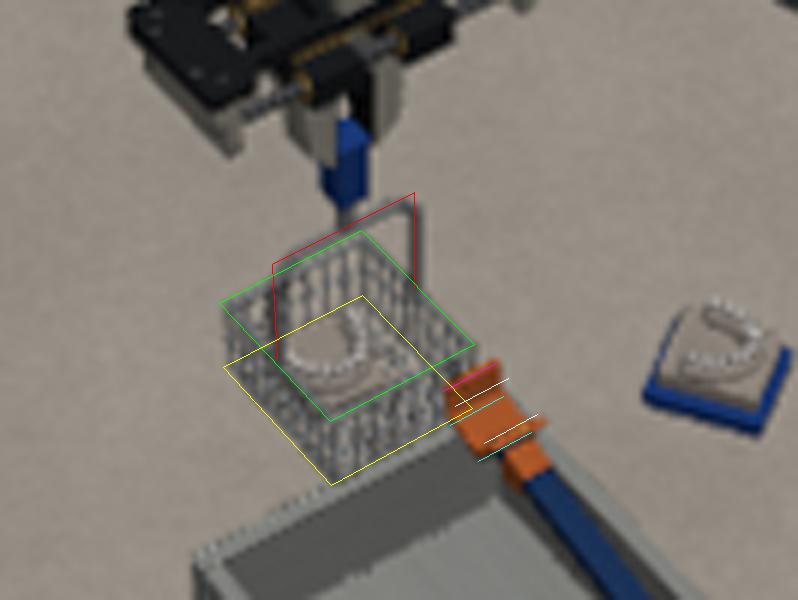

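Call:
carry_out:
  xyz:
    - [0.1,-0.02,0]
    - [0.2,-0.02,0]
    - [0.25,0,0]
    - [0.25,0,0]
    - [0.2,0,0]
    - [0.15,0,0]
    - [0.05,0,0]
    - [0,0,0]
  dr:
    - [0,0,0]
    - [0,0,0]
    - [0,0,0]
    - [0,0,0]
    - [0,0,0]
    - [0,0,0]
    - [0,0,0]
    - [0,0,0]

```text
time: 11.32
tool_pos: [493.0, 63.2, 334.5]
tcp_rot: [3.142, 0.0, -0.137]
contact_force: [0.9, 0.3, -3.8]
grip_width: 19.4
```

```bash
python3 - <<'E'
from ov import *
from plant import get_obs
look("g")
o=get_obs();totool((538.5,57.5,334.5))
draw("g","scene",(230,120),133,100,6,o["tool_pos"],o["tcp_rot"][2],(538.5,57.5,247,-.14,.2145),bias=(.8,1))
E
```

```text
11.425 [492.7  63.3 334.7] [ 3.142  0.    -0.137] [-0.01  1.   -2.56] 19.1
tool delta mm [46.2 -0.5  0.2] units [ 0.769 -0.008  0.004] pos [492.7  63.3 334.7] rot deg [180.     0.    -7.83] F [-0.01  1.   -2.56] t 11.425
```

View pics/ov.png

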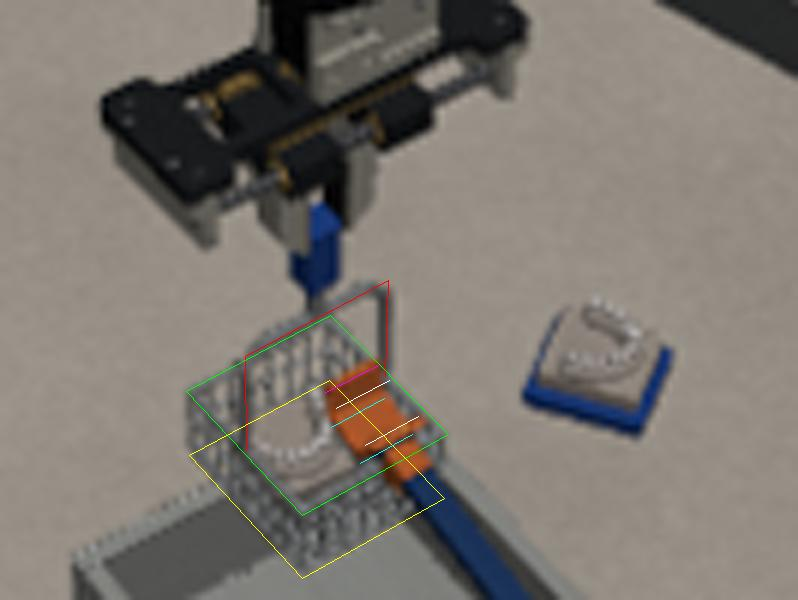

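Call:
carry_out:
  xyz:
    - [0.1,0,0]
    - [0.15,0,0]
    - [0.2,0,0]
    - [0.15,0,0]
    - [0.1,0,0]
    - [0.07,0,0]
    - [0,0,0]
  dr:
    - [0,0,0]
    - [0,0,0]
    - [0,0,0]
    - [0,0,0]
    - [0,0,0]
    - [0,0,0]
    - [0,0,0]

```text
time: 12.3
tool_pos: [539.0, 56.9, 334.5]
tcp_rot: [3.141, 0.0, -0.137]
contact_force: [-0.6, -0.1, -3.3]
grip_width: 19.3
```

```bash
python3 - <<'E'
from ov import *
from plant import get_obs
look("h")
o=get_obs();totool((538.5,57.5,334.5))
draw("h","scene",(230,120),133,100,6,o["tool_pos"],o["tcp_rot"][2],(538.5,57.5,247,-.14,.2145),bias=(.8,1))
crop("h","scene",250,140,80,70,9)
E
```

```text
12.4 [538.6  57.  334.6] [ 3.141  0.    -0.137] [ 0.49  0.15 -3.59] 19.5
tool delta mm [-0.1 -0.5  0.1] units [-0.002 -0.008  0.002] pos [538.6  57.  334.6] rot deg [ 1.7999e+02  2.0000e-02 -7.8300e+00] F [ 0.49  0.15 -3.59] t 12.4
```

View pics/ov.png

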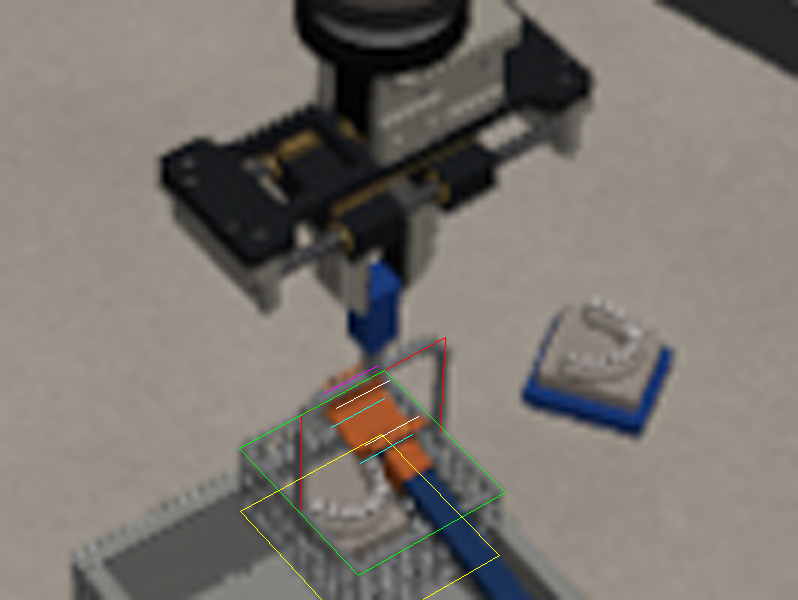

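View pics/scene_h_c.png

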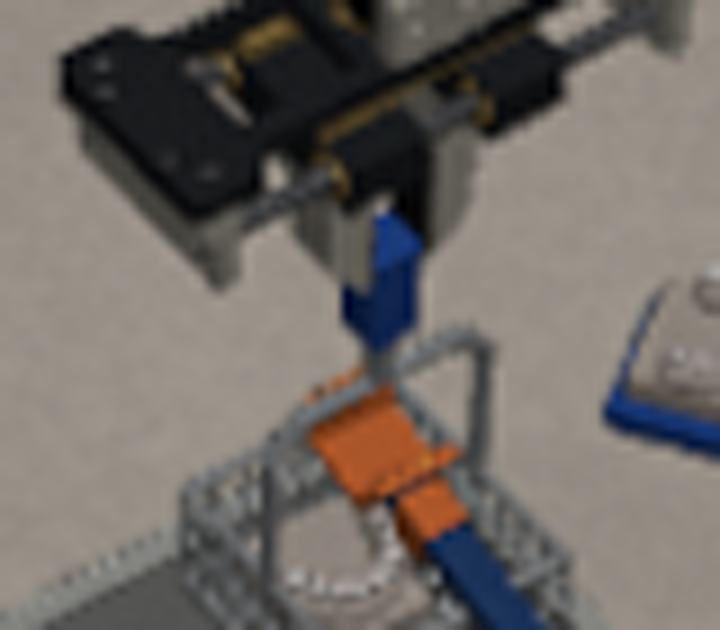

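Call:
carry_out:
  xyz:
    - [0,0,0.06]
    - [0,0,0.1]
    - [0,0,0.1]
    - [0,0,0.1]
    - [0,0,0.06]
    - [0,0,0]
  dr:
    - [0,0,0]
    - [0,0,0]
    - [0,0,0]
    - [0,0,0]
    - [0,0,0]
    - [0,0,0]

```text
time: 13.15
tool_pos: [538.7, 56.9, 309.1]
tcp_rot: [3.141, 0.001, -0.137]
contact_force: [-0.4, -0.5, -4.2]
grip_width: 19.6
```

```bash
python3 - <<'E'
from ov import *
from plant import get_obs
look("i")
o=get_obs();totool((538.5,57.5,297))
crop("i","scene",250,140,80,70,9)
E
```

```text
13.25 [538.9  56.9 309.5] [ 3.142 -0.    -0.137] [-0.34  0.26 -3.51] 19.5
tool delta mm [-0.4 -0.5 12.5] units [-0.007 -0.009  0.209] pos [538.9  56.9 309.5] rot deg [ 1.80e+02 -2.00e-02 -7.84e+00] F [-0.34  0.26 -3.51] t 13.25
```

View pics/scene_i_c.png

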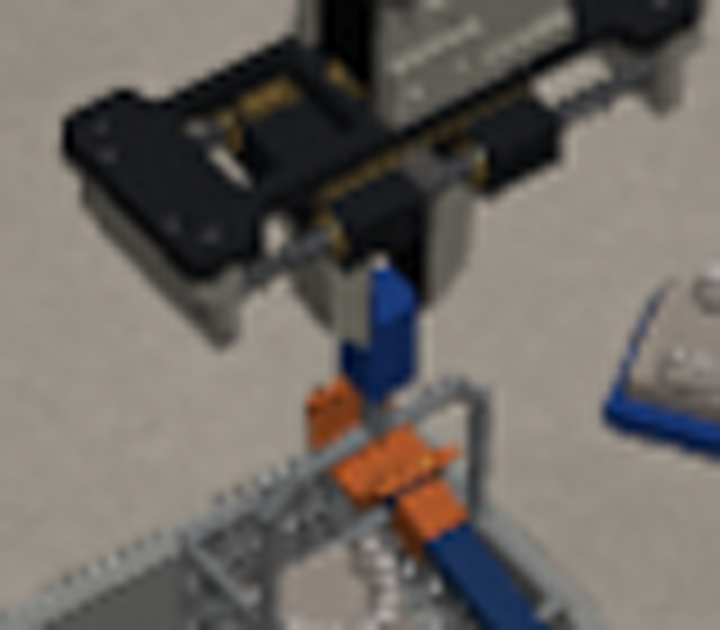

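```bash
cat >> h.py <<'E'
def avgF(n):
    from plant import capture,get_obs
    F=[];p=[]
    for i in range(n):
        capture("top");o=get_obs();F.append(o["contact_force"]);p.append(o["tool_pos"])
    F=np.array(F);p=np.array(p);print("F",F.mean(0).round(3),"sd",F.std(0).round(2),"pos",p.mean(0).round(2),"sd",p.std(0).round(2),"t",o["time"])
E
python3 - <<'E'
from h import *
avgF(30)
E
```

```text
F [ 0.076 -0.074 -3.459] sd [0.58 0.42 0.43] pos [538.81  56.92 309.45] sd [0.04 0.01 0.09] t 14.75
```

Call:
carry_out:
  xyz:
    - [0,0,0.03]
    - [0,0,0.03]
    - [0,0,0.03]
    - [0,0,0.03]
    - [0,0,0.03]
    - [0,0,0.03]
  dr:
    - [0,0,0]
    - [0,0,0]
    - [0,0,0]
    - [0,0,0]
    - [0,0,0]
    - [0,0,0]

```text
time: 15.5
tool_pos: [538.8, 56.9, 298.5]
tcp_rot: [3.142, -0.0, -0.137]
contact_force: [-0.1, 0.0, -3.2]
grip_width: 19.7
```

Call:
carry_out:
  xyz:
    - [0,0,0.03]
    - [0,0,0.03]
    - [0,0,0.03]
    - [0,0,0.03]
    - [0,0,0.03]
    - [0,0,0.03]
  dr:
    - [0,0,0]
    - [0,0,0]
    - [0,0,0]
    - [0,0,0]
    - [0,0,0]
    - [0,0,0]

```text
time: 16.25
tool_pos: [538.8, 56.9, 287.7]
tcp_rot: [3.142, -0.0, -0.137]
contact_force: [-0.4, -0.3, -2.8]
grip_width: 19.7
```

```bash
python3 - <<'E'
from h import *
avgF(8);look("j")
crop("j","scene",250,140,80,70,9)
E
```

```text
F [-0.083  0.123 -2.52 ] sd [0.45 0.54 0.42] pos [538.78  56.92 287.76] sd [0.05 0.01 0.16] t 16.65
16.75 [538.8  56.9 287.8] [ 3.142 -0.    -0.137] [-0.22  0.05 -2.93] 19.7
```

View pics/scene_j_c.png

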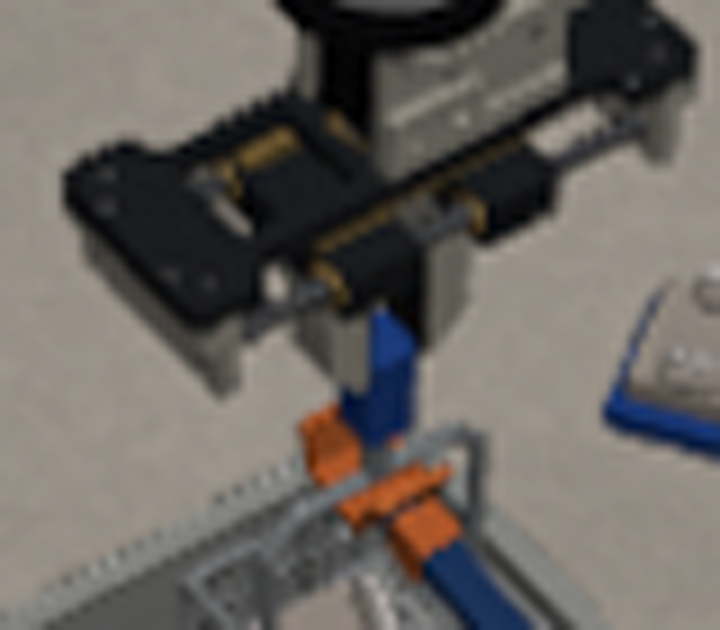

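Call:
carry_out:
  xyz:
    - [-0.007,0,0.04]
    - [-0.007,0,0.05]
    - [-0.007,0,0.05]
    - [-0.007,0,0.05]
    - [-0.007,0,0.05]
    - [-0.007,0,0.05]
    - [-0.007,0,0.05]
    - [0,0,0.05]
  dr:
    - [0,0,0]
    - [0,0,0]
    - [0,0,0]
    - [0,0,0]
    - [0,0,0]
    - [0,0,0]
    - [0,0,0]
    - [0,0,0]

```text
time: 17.75
tool_pos: [535.9, 57.3, 264.3]
tcp_rot: [3.141, -0.0, -0.137]
contact_force: [0.2, 0.0, -2.2]
grip_width: 19.6
```

Call:
carry_out:
  xyz:
    - [0,0,0.05]
    - [0,0,0.05]
    - [0,0,0.05]
    - [0,0,0.05]
    - [0,0,0.05]
    - [0,0,0.04]
    - [0,0,0.03]
    - [0,0,0]
  dr:
    - [0,0,0]
    - [0,0,0]
    - [0,0,0]
    - [0,0,0]
    - [0,0,0]
    - [0,0,0]
    - [0,0,0]
    - [0,0,0]

```text
time: 18.75
tool_pos: [535.9, 57.3, 245.1]
tcp_rot: [3.142, -0.0, -0.137]
contact_force: [0.7, -0.5, -0.9]
grip_width: 19.9
```

```bash
python3 - <<'E'
from h import *
avgF(15);look("k")
crop("k","scene",250,140,80,70,9)
E
```

```text
F [ 0.658 -0.168 -0.993] sd [0.65 0.43 0.48] pos [535.92  57.31 245.26] sd [0.02 0.01 0.04] t 19.5
19.6 [535.9  57.3 245.2] [ 3.142 -0.    -0.137] [-0.07 -1.12 -1.33] 19.7
```

View pics/scene_k_c.png

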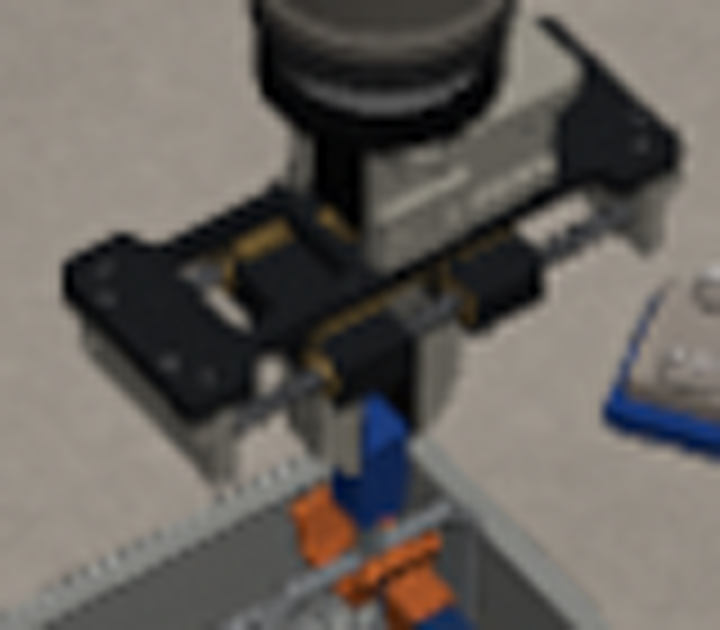

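Call:
carry_out:
  xyz:
    - [0.004,0,0.03]
    - [0.004,0,0.05]
    - [0.004,0,0.05]
    - [0.004,0,0.05]
    - [0.004,0,0.05]
    - [0.004,0,0.05]
    - [0.004,0,0.05]
    - [0,0,0.03]
  dr:
    - [0,0,0]
    - [0,0,0]
    - [0,0,0]
    - [0,0,0]
    - [0,0,0]
    - [0,0,0]
    - [0,0,0]
    - [0,0,0]

```text
time: 20.6
tool_pos: [537.5, 57.1, 223.4]
tcp_rot: [3.141, 0.0, -0.137]
contact_force: [0.3, -1.0, 0.9]
grip_width: 19.7
```

```bash
python3 - <<'E'
from h import *
avgF(60);look("l")
crop("l","scene",250,150,80,70,9)
E
```

```text
F [ 0.414 -0.112 -0.049] sd [0.53 0.48 0.52] pos [537.53  57.08 223.6 ] sd [0.03 0.01 0.06] t 23.6
23.7 [537.6  57.1 223.6] [ 3.142 -0.    -0.137] [ 0.43 -0.7  -0.32] 19.4
```

View pics/scene_l_c.png

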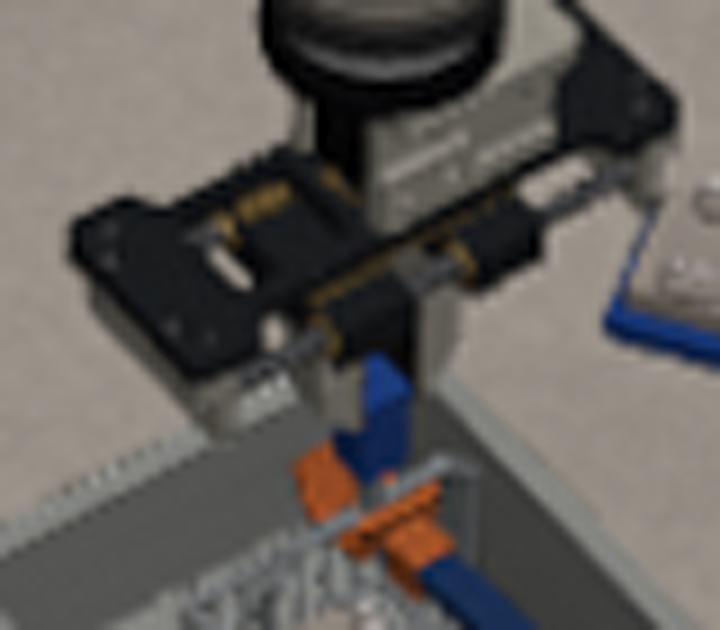

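Call:
carry_out:
  xyz:
    - [0.008,0,0.017]
    - [0,0,0.017]
    - [0,0,0]
    - [0,0,0]
    - [0,0,0]
    - [0,0,0]
  dr:
    - [0,0,0]
    - [0,0,0]
    - [0,0,0]
    - [0,0,0]
    - [0,0,0]
    - [0,0,0]

```text
time: 24.45
tool_pos: [538.0, 57.0, 221.6]
tcp_rot: [3.142, -0.0, -0.137]
contact_force: [0.9, -0.3, -1.1]
grip_width: 19.5
```

```bash
python3 - <<'E'
from h import *
avgF(60)
E
```

```text
F [ 0.198 -0.062  0.009] sd [0.46 0.47 0.49] pos [538.02  57.02 221.56] sd [0.01 0.01 0.02] t 27.45
```

Call:
carry_out:
  xyz:
    - [0,0,0]
    - [0,0,0]
    - [0,0,0]
    - [0,0,0]
  dr:
    - [0,0,0]
    - [0,0,0]
    - [0,0,0]
    - [0,0,0]
  gripper: -0.48

```text
time: 27.95
tool_pos: [538.0, 57.0, 221.6]
tcp_rot: [3.142, -0.0, -0.137]
contact_force: [-0.5, 0.3, -0.2]
grip_width: 23.7
```

```bash
python3 - <<'E'
from h import *
look("m");crop("m","scene",250,150,80,70,9)
E
```

```text
28.05 [538.   57.  221.6] [ 3.142 -0.    -0.137] [ 0.46  0.9  -0.22] 24.0
```

View pics/scene_m_c.png

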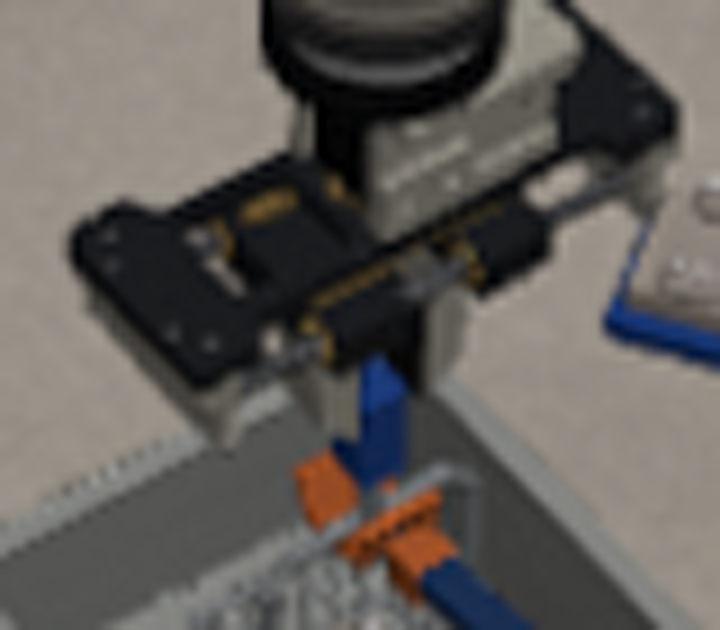

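Fingers are just clear and the bar still sits in the saddle at crop (390,505), unchanged. Opening further.

Call:
carry_out:
  xyz:
    - [0,0,0]
    - [0,0,0]
    - [0,0,0]
    - [0,0,0]
    - [0,0,0]
    - [0,0,0]
  dr:
    - [0,0,0]
    - [0,0,0]
    - [0,0,0]
    - [0,0,0]
    - [0,0,0]
    - [0,0,0]
  gripper: 0.2

```text
time: 28.8
tool_pos: [538.0, 57.0, 221.6]
tcp_rot: [3.142, -0.0, -0.137]
contact_force: [-0.2, -0.2, 0.2]
grip_width: 55.5
```

```bash
python3 - <<'E'
from h import *
look("n");crop("n","scene",250,150,80,70,9)
E
```

```text
28.9 [538.   57.  221.6] [ 3.142 -0.    -0.137] [ 0.56 -0.45  0.38] 55.3
```

View pics/scene_n_c.png

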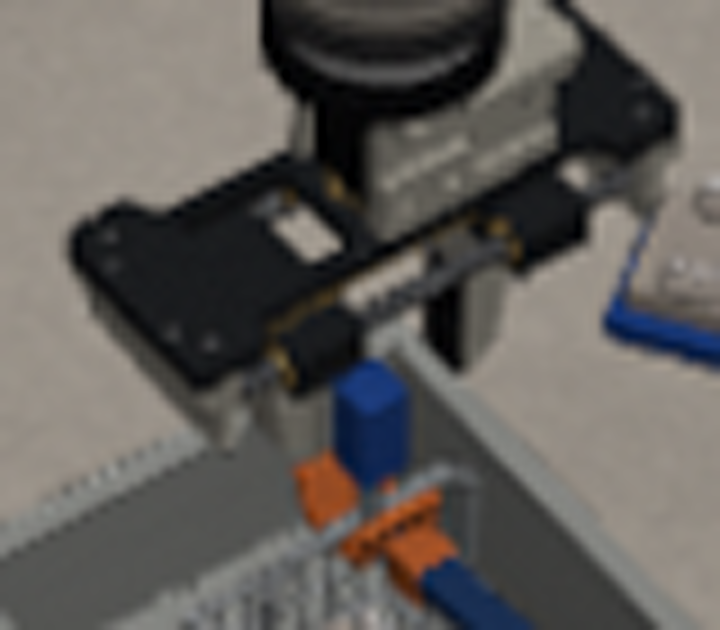

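Hanging still. Rise straight up, wide open.

Call:
carry_out:
  xyz:
    - [0,0,-0.1]
    - [0,0,-0.2]
    - [0,0,-0.3]
    - [0,0,-0.3]
    - [0,0,-0.4]
    - [0,0,-0.5]
    - [0,0,-0.4]
    - [0,0,-0.2]
  dr:
    - [0,0,0]
    - [0,0,0]
    - [0,0,0]
    - [0,0,0]
    - [0,0,0]
    - [0,0,0]
    - [0,0,0]
    - [0,0,0]

```text
time: 29.9
tool_pos: [538.3, 57.0, 367.7]
tcp_rot: [-3.141, -0.003, -0.137]
contact_force: [0.3, 1.1, -0.0]
grip_width: 55.1
```

Call:
carry_out:
  xyz:
    - [-0.2,0,0]
    - [-0.4,0,0]
    - [-0.4,0,0]
    - [-0.4,0,0]
    - [-0.4,0,0]
    - [-0.2,0,0]
    - [0,0,0]
    - [0,0,0]
  dr:
    - [0,0,0]
    - [0,0,0]
    - [0,0,0]
    - [0,0,0]
    - [0,0,0]
    - [0,0,0]
    - [0,0,0]
    - [0,0,0]

```text
time: 30.9
tool_pos: [419.5, 73.3, 365.3]
tcp_rot: [3.141, 0.0, -0.137]
contact_force: [0.4, 0.6, 1.4]
grip_width: 55.2
```

```bash
python3 - <<'E'
from h import *
import cv2
look("p");crop("p","scene",235,165,133,100,6)
a=pickle.load(open("scene_p.pkl","rb"))["image"]
for i in range(10):
    from plant import capture
    c=capture("scene")["image"]
print(cv2.absdiff(a,c)[165:265,235:368].max(), cv2.absdiff(a,c)[165:265,235:368].mean())
E
```

```text
31.0 [419.6  73.3 365.2] [ 3.141e+00  1.000e-03 -1.370e-01] [-0.06  0.85 -0.26] 54.7
5 0.4519298245614035
```

View pics/scene_p_c.png

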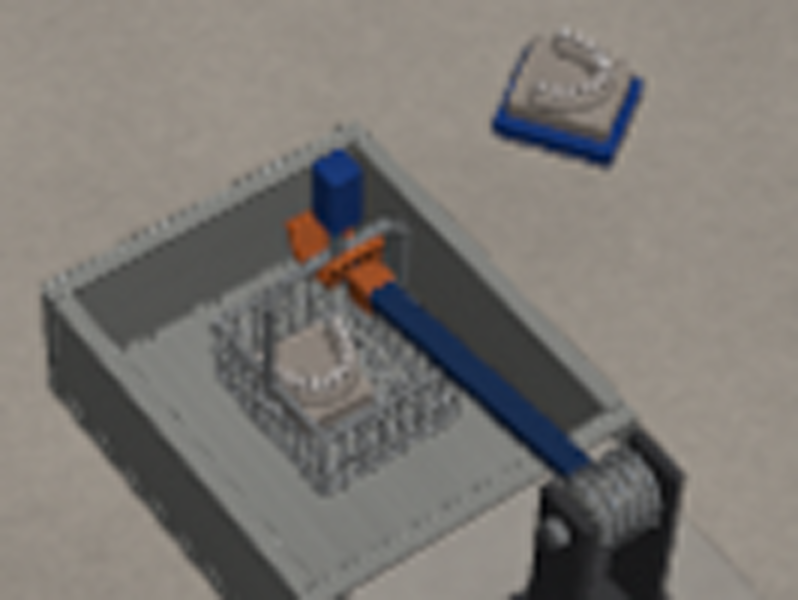

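View pics/scene_p.png

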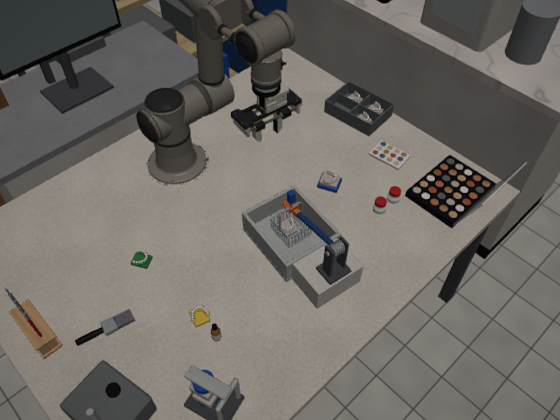

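The basket hangs in the tank with its bar in the saddle at crop (345,250). The cast is inside it, nothing changes between frames, and the bystanders have not moved.

```bash
python3 -c "
from plant import close_job
print(close_job())"
```

```text
the job is handed in; nothing more can be done
None
```

The wire basket now hangs on the sprung arm, down in the tank with the plaster cast still in it. I handed the job in at about 31.5 s of the 56 s allowed.

**What I did:** I gripped the blue grip and brought the bar in over the orange saddle from the free end. I then lowered it in slow steps until the arm carried the weight. The vertical force on the tool went from -3.46 N (free carry) to 0.01 N, averaged over 60 readings with a single-reading spread of about 0.5 N. Only then did I open the fingers, first by a few millimetres, then wider, and back straight up and away.

**Last checks:**
- **Stillness:** camera frames taken over half a second showed only noise around the basket.
- **Position:** the bar is in the saddle, the basket is clear of the tank walls, and the other things on the bench look to be where they were.

**What disagreed:**
- **Grip height:** the cameras put the grip about 4 mm too low (161 mm against 165 mm).
- **Saddle position:** estimates along the arm differed by up to 8 mm. I settled it by comparing bar and saddle in the same picture.
- **Sideways force:** about 0.2 N along the arm's x-axis (within the noise or slight rubbing in the saddle) remained just before release. Nothing visibly moved when I let go.

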